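# Lay out the pipe couplings by size

## Task

Stand the four copper pipe couplings on the pads of the layout board in order of size, one upright at the middle of each pad: the largest on the red pad, then getting smaller along the row to the smallest on the farthest pad. Do not knock any over, leave the tin and the valve where they are, and let go of everything at the end.

Things in the scene. Friction and masses are not known exactly. Their poses are not given: they have to be found in the camera images.
- coupling_xs: the smallest of four loose copper pipe couplings, a plain open-ended tube 24 mm in outside diameter, 3 mm wall, 40 mm tall, standing upright on a 5 mm thick black rubber mat (fixed, 230 mm square). Origin: centre of its underside; z is its axis, up
- coupling_s: the second smallest of four loose copper pipe couplings, a plain open-ended tube 31 mm in outside diameter, 3 mm wall, 52 mm tall, standing upright on a 5 mm thick black rubber mat (fixed, 230 mm square). Origin: centre of its underside; z is its axis, up
- coupling_m: the second largest of four loose copper pipe couplings, a plain open-ended tube 38 mm in outside diameter, 3 mm wall, 64 mm tall, standing upright on a 5 mm thick black rubber mat (fixed, 230 mm square). Origin: centre of its underside; z is its axis, up
- coupling_l: the largest of four loose copper pipe couplings, a plain open-ended tube 45 mm in outside diameter, 3 mm wall, 76 mm tall, standing upright on a 5 mm thick black rubber mat (fixed, 230 mm square). Origin: centre of its underside; z is its axis, up
- pad_red: red round pad at one end of the row, beside the red stripe on the board's end; fixed, 60 mm diameter, 2 mm thick. The four pads lie in a straight row 80 mm apart on a fixed pale wooden board (350 x 110 mm, 12 mm thick), at any angle on the table; in order along the row: pad_red, pad_2, pad_3, pad_4. Origin: centre of the pad's underside, 12 mm above the table; its top is 2 mm higher
- pad_2: black round pad next to the red one; fixed, 60 mm diameter, 2 mm thick. The four pads lie in a straight row 80 mm apart on a fixed pale wooden board (350 x 110 mm, 12 mm thick), at any angle on the table; in order along the row: pad_red, pad_2, pad_3, pad_4. Origin: centre of the pad's underside, 12 mm above the table; its top is 2 mm higher
- pad_3: black round pad, third from the red end; fixed, 60 mm diameter, 2 mm thick. The four pads lie in a straight row 80 mm apart on a fixed pale wooden board (350 x 110 mm, 12 mm thick), at any angle on the table; in order along the row: pad_red, pad_2, pad_3, pad_4. Origin: centre of the pad's underside, 12 mm above the table; its top is 2 mm higher
- pad_4: black round pad at the end of the row farthest from the red one; fixed, 60 mm diameter, 2 mm thick. The four pads lie in a straight row 80 mm apart on a fixed pale wooden board (350 x 110 mm, 12 mm thick), at any angle on the table; in order along the row: pad_red, pad_2, pad_3, pad_4. Origin: centre of the pad's underside, 12 mm above the table; its top is 2 mm higher
- tin: loose yellow tin with a steel lid, 58 mm diameter, 50 mm tall, standing beyond the work; a bystander. Origin: centre of its underside
- valve: loose brass ball valve with a blue lever, about 78 x 77 mm in plan, 42 mm tall, lying beyond the work; a bystander. Origin: under the middle of its brass body, at the table

How it is judged (in metres and radians):
At the end, for the whole second after the job is handed in: Each coupling stands upright (within 0.1 rad) and at rest on its own pad, its axis within 12 mm of the pad's centre: largest on the red pad, second largest on pad 2, second smallest on pad 3, smallest on pad 4. Tin and valve are within 20 mm of where they started (horizontal distance between coupling_xs and pad_4 below 0.012 m and z of coupling_xs in the frame of pad_4 between -0.002 and 0.006 m and angle between each of coupling_xs, coupling_s, coupling_m, coupling_l's own z axis and vertical below 0.1 rad and linear speed of each of coupling_xs, coupling_s, coupling_m, coupling_l below 0.02 m/s and horizontal distance between coupling_s and pad_3 below 0.012 m and z of coupling_s in the frame of pad_3 between -0.002 and 0.006 m and horizontal distance between coupling_m and pad_2 below 0.012 m and z of coupling_m in the frame of pad_2 between -0.002 and 0.006 m and horizontal distance between coupling_l and pad_red below 0.012 m and z of coupling_l in the frame of pad_red between -0.002 and 0.006 m and distance of each of tin, valve from where it was at the start of the episode below 0.02 m); the robot touches nothing.
It fails at once if a coupling is knocked over (angle between any of coupling_xs, coupling_s, coupling_m, coupling_l's own z axis and vertical above 0.9 rad).
It fails at once if the tin or the valve is pushed aside (distance of any of tin, valve from where it was at the start of the episode above 0.02 m).
It also fails if it takes over 112 s, if anything falls off the work surface, if the arm or the gripper's body presses on something with over 40 N, if the wrist force passes 120 N, or if a joint passes its speed limit or range.

## Robot

A 6-joint arm with a two-finger parallel gripper is mounted at the origin on the work surface. World frame = base frame: x ahead of the robot, y to its left, z up, the work surface at z = 0. Lengths are in mm, angles in rad, forces in N, time in s.
With the tool pointing down it reaches from about 300 to 775 mm from the base axis. Payload 14.6 kg.
Tool frame: the origin (TCP) lies on the centre line of the jaws, within the pads' length; the fingertips stand 19 mm ahead of it and the grasp point (between the pads) is the TCP (bot.tip_reach is the distance from the TCP to the fingertips, in mm); z points along the fingers, y is the line along which they close (so a half turn about z gives the same grasp; the last joint's range is limited). The gripper opens to 85 mm and grips with 20 to 120 N. Pads are 22 mm wide; open, the fingers measure 114 mm over their backs; the gripper's body (76 mm by 85 mm) begins 54 mm behind the grasp point. The pads swing forward as they close: fully open they stand 13 mm farther back than shut.
Start: joints at [1.184, 0.3, 1.521, -0, 1.321, -0.067], TCP at [172.904, 522.105, 250.281] pointing down, gripper open.
Joint ranges: [-3.03, 3.03], [-0.79, 2.21], [0.23, 2.52], [-1.04, 4.18], [0, 3.07], [-2.55, 2.55]. Speed limits (rad/s): [2.22, 2.22, 2.57, 3.14, 3.14, 3.14].

## Interface

Orientations are given as a unit quaternion [w, x, y, z].
In Python, from rig import bot gives the robot as it stands. Calls block until the motion is done:
- bot.move_to(position, orientation): joint-space move of the TCP to a pose.
- bot.servo_line(position, attitude=None, speed=150, until_force=None): straight line of the TCP; attitude=None keeps the orientation; speed is the mean speed in mm/s. With until_force (N) it stops when the force on the tool has changed by that much, and returns True; else False.
- bot.move_joints(angles): joint-space move.
- bot.move_gripper(opening, grip_force=None): finger opening in mm; grip_force is the grip in N (None keeps the last); returns when the fingers have stopped.
- bot.dwell(seconds).
- bot.ik(position, orientation): joint angles nearest the present ones, or None.
- bot.read_state(): the state.
- bot.read_camera(name): name is "scene" or "top" or "wrist"; returns a dict with "image" (384x512x3 uint8, blue, green, red), "depth" (384x512 float32, mm along the optical axis (not along the pixel's ray), 0 where there is no reading), "fovy" (degrees; the focal length in pixels is half the picture's height over the tangent of half this angle, whatever the lens; pixels are square), "cx", "cy" (the principal point, pixels), "k1" (the pictures are not rectified: a ray, as slopes to the right and down, at radius r is drawn at 1 + k1 r^2 times it, then the intrinsics apply), "eye" and "attitude" of the camera in the world; the wrist camera has in their place "mount" (4x4, takes a point from camera to tool coordinates, whose origin is the TCP and whose axes are the flange's). Camera axes: x right, y down, z forward; pixel columns grow to the right and rows downward; lengths in mm; the calibration is good to about 2 mm. A picture is of the moment at which its call begins: read the wrist's pose just before it.
A pose or a line that the arm cannot do raises bot.MotionError and nothing moves.
- bot.finish_job(): hands the job in; it is judged then, once.
The state is a dict: "clock": time; "joint_positions": joint angles; "qvel": joint speeds; "effort": joint torques, N m; "ee_pos": TCP position; "tool_rot": TCP orientation; "ft_force": force on the tool from outside, world axes, zero at the start; "moment": the same for the moment, N m; "grip_width": finger opening in mm; "grip_force": force on a finger pad.
Only numpy, scipy, OpenCV 4.12 (cv2) and the standard library are available. Lean on these libraries where they do the work, as an engineer would, in place of code of your own. Each camera call takes 0.05 s, during which the arm holds its last target. There are 200 camera calls.

## Working session

There is one attempt and no reset: what is moved stays moved. The work goes in short steps, each a Python script; the robot and the scene stay as the last script left them, time stands still between calls to the robot, and variables do not carry over. Pictures are saved under pics/ and viewed, at most 14 in all, crops included, and the job is handed in when it is done.

```bash
mkdir -p pics; cat > h.py <<'E'
import numpy as np, cv2
from scipy.spatial.transform import Rotation as R
from rig import bot
def rot(q): return R.from_quat(q,scalar_first=True).as_matrix()
def cloud(c):
    h,w=c["depth"].shape; f=h/2/np.tan(np.radians(c["fovy"])/2)
    K=np.array([[f,0,c["cx"]],[0,f,c["cy"]],[0,0,1]])
    u,v=np.meshgrid(np.arange(w),np.arange(h))
    p=cv2.undistortPoints(np.stack([u,v],-1).reshape(-1,1,2).astype(float),K,np.array([c["k1"],0,0,0,0.])).reshape(h,w,2)
    P=np.dstack([p*c["depth"][...,None],c["depth"]])
    return P@rot(c["attitude"]).T+np.array(c["eye"])
E
python3 - <<'E'
from h import *
for n in("top","scene"):
    c=bot.read_camera(n); cv2.imwrite(f"pics/{n}.png",cv2.resize(c["image"],(768,576)))
    np.savez(f"{n}.npz",**c); print(n,c["eye"],c["attitude"],c["fovy"],c["k1"])
print(bot.read_state())
E
```

```text
top [ 392.27930739  -14.84493699 1095.59292112] [-0.07277345  0.71085134 -0.69545133  0.07577498] 46.76821038303289 0.0610501976417992
scene [1173.26918079  421.31943815  477.18842215] [-0.22581615  0.38911313  0.78202968 -0.43130919] 50.244386979101066 0.03136400409328504
{'clock': 0.1, 'joint_positions': array([ 1.18438746e+00,  3.00406721e-01,  1.52155172e+00, -1.74818861e-05,
        1.32071601e+00, -6.66211118e-02]), 'qvel': array([ 4.42778194e-05, -1.05393193e-03, -9.55132266e-04, -3.99312987e-04,
       -1.02798598e-03,  2.85219556e-04]), 'effort': array([ 2.50386634e-03, -5.44381857e+01, -3.62366652e+01, -3.46125364e-05,
        3.01307919e-03,  3.71632086e-05]), 'ee_pos': array([172.84044946, 521.91921025, 249.76904071]), 'tool_rot': array([-1.13225627e-04,  1.59211275e-01,  9.87244386e-01, -5.28985667e-04]), 'ft_force': array([-0.36369009,  0.40208995,  0.73389225]), 'moment': array([ 0.01349056, -0.00614483,  0.00925277]), 'grip_force': 0.0, 'grip_width': 85.3786258836269}
```

View pics/top.png

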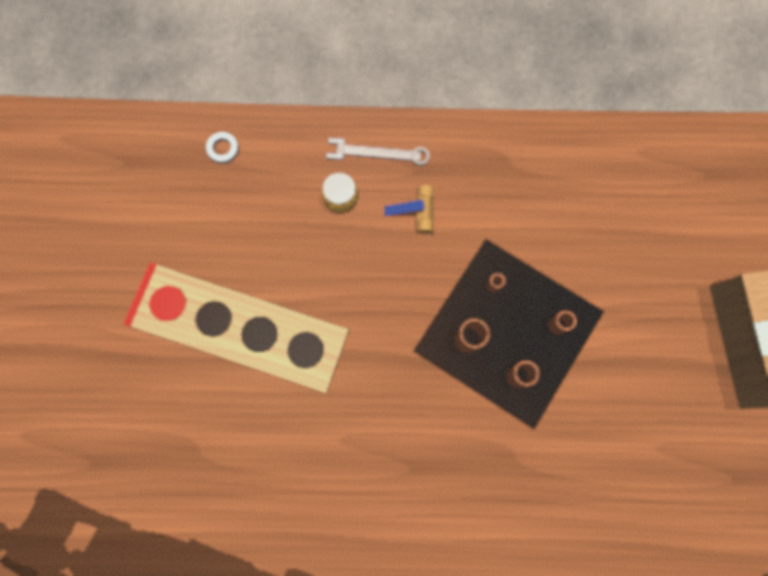

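View pics/scene.png

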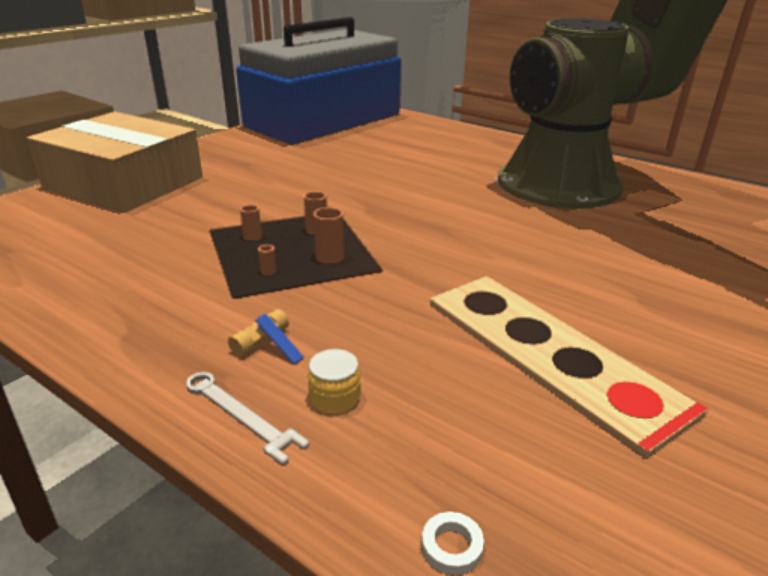

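The top view shows the pads at (168,303) red, (213,319), (259,334) and (305,350). The couplings are L (474,334), M (526,373), S (566,321) and XS (497,281). The tin is at (340,190) and the valve at (415,208), both well beyond the row.

```bash
cat > meas.py <<'E'
from h import *
def plane(c,uv,z):
    h,w=c["depth"].shape; f=h/2/np.tan(np.radians(c["fovy"])/2)
    K=np.array([[f,0,c["cx"]],[0,f,c["cy"]],[0,0,1]])
    p=cv2.undistortPoints(np.array(uv,float).reshape(-1,1,2),K,np.array([float(c["k1"]),0,0,0,0])).reshape(-1,2)
    d=np.c_[p,np.ones(len(p))]@rot(c["attitude"]).T; e=np.array(c["eye"])
    return (e+d*((z-e[2])/d[:,2])[:,None])[:,:2]
E
python3 - <<'E'
from meas import *
c=dict(np.load("top.npz")); P=cloud(c); im=c["image"].astype(int)
v,u=np.mgrid[:384,:512]
b,g,r=im[...,0],im[...,1],im[...,2]
pads=[]
for i,(x,y) in enumerate([(168,303),(213,319),(259,334),(305,350)]):
    x/=1.5;y/=1.5
    m=(np.hypot(u-x,v-y)<15.5)&((g<90)if i==0 else (r<130))
    uv=[u[m].mean(),v[m].mean()]; p=plane(c,[uv],14)[0]; pads.append(p)
    print("pad",i,np.round(uv,1),p.round(1),m.sum(),"z",np.median(P[m][:,2]).round(1),"depthxy",np.median(P[m],0).round(1))
print(np.linalg.norm(np.diff(pads,axis=0),axis=1))
for n,x,y,h,D in[("l",474,334,81,45),("m",526,373,69,38),("s",566,321,57,31),("xs",497,281,45,24)]:
    x/=1.5;y/=1.5
    near=(np.hypot(u-x,v-y)<20)
    m=near&(abs(P[...,2]-h)<7)
    cp=near&(r-b>45)
    q=P[m][:,:2]; (cx,cy),rad=cv2.minEnclosingCircle(q.astype(np.float32))
    print(n,m.sum(),"z",np.median(P[m][:,2]).round(1),"pix->plane",plane(c,[[x,y]],h)[0].round(1),"mean",q.mean(0).round(1),"circ",round(cx,1),round(cy,1),round(rad,1))
m=(abs(P[...,0]-450)<300)
print("table z",np.median(P[100:110,300:400,2]))
crop=c["image"][145:275,260:420]; a=cv2.resize(crop,None,fx=4.5,fy=4.5,interpolation=cv2.INTER_CUBIC); cv2.imwrite("pics/crop.png",a)
E
```

```text
pad 0 [111.2 201.9] [583.9 337. ] 363 z 13.1 depthxy [584.1 337.1  13.1]
pad 1 [141.9 212.1] [560.1 260.5] 411 z 13.0 depthxy [560.3 260.4  13. ]
pad 2 [172.5 222.5] [536.1 184.5] 407 z 13.4 depthxy [535.6 184.3  13.4]
pad 3 [203.2 232.9] [512.  108.4] 417 z 13.2 depthxy [512.  108.6  13.2]
[80.18602042 79.65272634 79.84614774]
l 89 z 79.8 pix->plane [ 533.9 -157.1] mean [ 536.2 -156.4] circ 536.0 -156.5 22.6
m 80 z 68.1 pix->plane [ 477.5 -237.6] mean [ 477.7 -236.5] circ 478.4 -237.4 19.8
s 60 z 55.9 pix->plane [ 561.3 -304.8] mean [ 563.1 -304.3] circ 562.9 -304.5 15.5
xs 38 z 43.8 pix->plane [ 625.9 -199.8] mean [ 627.3 -198.7] circ 627.5 -198.3 11.8
table z -0.6039064550803914
```

View pics/crop.png

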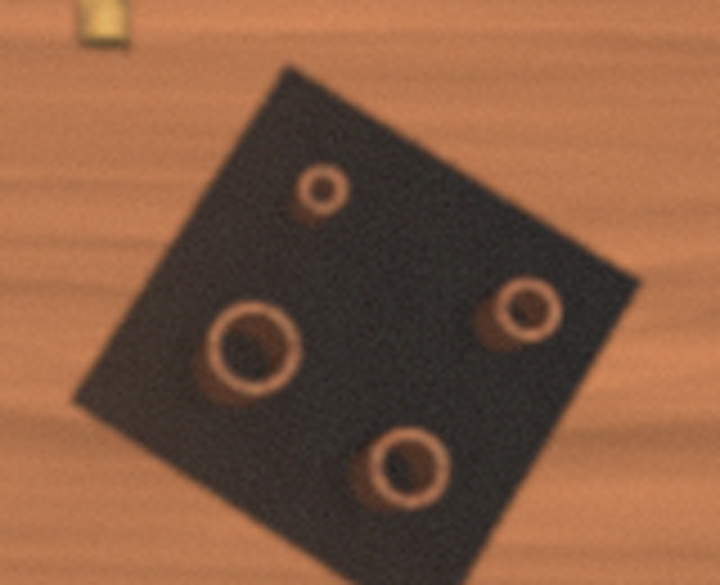

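Spacings, heights and radii all match the given sizes, so I'll start with the largest coupling.

```bash
cat > pick.py <<'E'
from h import *
C=dict(l=(536,-156.5,45,76,50,583.9,337.0),m=(478.2,-237.2,38,64,40,560.1,260.6),
       s=(562.9,-304.5,31,52,32,536.1,184.6),xs=(627.3,-198.5,24,40,24,512.0,108.4))
row=np.array([-71.9,-228.6]); row/=np.linalg.norm(row)
def q(s):
    y=s*np.array([-row[1],row[0],0]); z=np.array([0,0,-1.]); x=np.cross(y,z)
    return R.from_matrix(np.c_[x,y,z]).as_quat(scalar_first=True)
def choose():
    best=None
    for s in(1,-1):
        js=[bot.ik([c[k],c[k+1],z],q(s)) for c in C.values() for k,z in((0,200),(0,35),(5,200),(5,40))]
        if all(j is not None for j in js):
            m=max(abs(j[5]) for j in js); print(s,m)
            if best is None or m<best[0]: best=(m,q(s))
    return best[1]
def run(n,Q):
    x,y,D,H,g,px,py=C[n]
    bot.move_gripper(min(85,D+26),40)
    bot.move_to([x,y,190],Q)
    if bot.servo_line([x,y,5+g],speed=110,until_force=8): print("CONTACT going down",bot.read_state()["ee_pos"]); return False
    bot.move_gripper(D-8,40); w=bot.read_state()["grip_width"]
    print(n,"width",w,bot.read_state()["grip_force"])
    if abs(w-D)>3: return False
    bot.servo_line([x,y,190],speed=130)
    bot.move_to([px,py,190],Q)
    bot.servo_line([px,py,14+g+12],speed=120)
    hit=bot.servo_line([px,py,14+g-4],speed=20,until_force=6)
    s=bot.read_state(); print("place",hit,s["ee_pos"].round(1),"expected z",14+g,s["grip_width"])
    bot.move_gripper(D+14); bot.servo_line([px,py,190],speed=130)
    print("clock",bot.read_state()["clock"]); return True
E
python3 - <<'E'
from pick import *
Q=choose(); np.save("Q.npy",Q)
print(run("l",Q))
c=bot.read_state(); 
for n in("scene",): cv2.imwrite("pics/a1.png",bot.read_camera(n)["image"])
E
```

```text
1 0.7738627691202717
l width 44.003897713742425 40.69312401115894
place True [583.9 337.   64.7] expected z 64 44.17496035015169
clock 10.9583
True
```

View pics/a1.png

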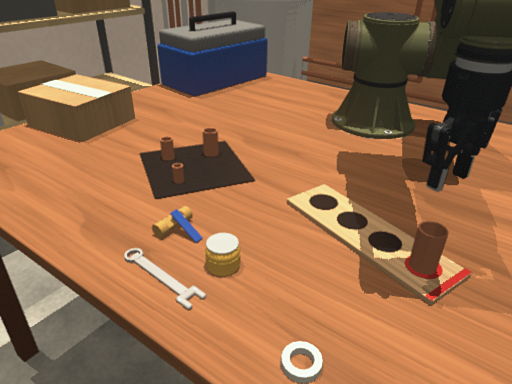

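L (at pixel (428,250)) stands upright and centred on the red pad, and nothing else has moved. I'll do the other three the same way.

```bash
python3 - <<'E'
from pick import *
Q=np.load("Q.npy")
if all(run(n,Q) for n in("m","s","xs")):
    bot.move_to([330,-250,300],Q)
c=bot.read_camera("top"); np.savez("end.npz",**c); cv2.imwrite("pics/top2.png",c["image"])
cv2.imwrite("pics/a2.png",bot.read_camera("scene")["image"])
P=cloud(c)
for (n,v) in C.items():
    H,D=v[3],v[2]
    m=(np.hypot(P[...,0]-v[5],P[...,1]-v[6])<32)&(abs(P[...,2]-14-H)<7)
    if m.sum()>5:
        (x,y),r=cv2.minEnclosingCircle(P[m][:,:2].astype(np.float32)); print(n,x-v[5],y-v[6],r,np.median(P[m][:,2]))
E
```

```text
m width 38.123938654189985 39.68726098537445
place True [560.1 260.6  54.6] expected z 54 38.172943079725336
clock 21.5167
s width 31.086193169238378 39.56528875976801
place True [536.1 184.6  46.6] expected z 46 30.940461922217885
clock 32.1667
xs width 23.3591176380836 39.13842111825943
place True [512.  108.4  38.5] expected z 38 23.4538741545289
clock 41.975
l 0.8406005859375227 -1.963470458984375 22.29618263244629 88.65579633423567
m 0.8009399414062273 -1.8048950195312727 18.962602615356445 75.96981234807902
s 1.0196289062499773 0.10700073242188068 15.630020141601562 64.00414351520476
xs 1.72137451171875 -1.2860702514648494 11.7494478225708 52.95252331380652
```

View pics/top2.png

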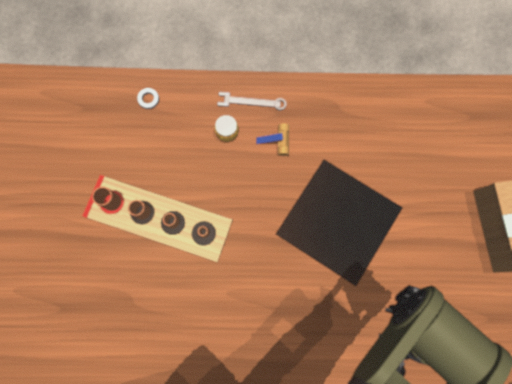

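View pics/a2.png

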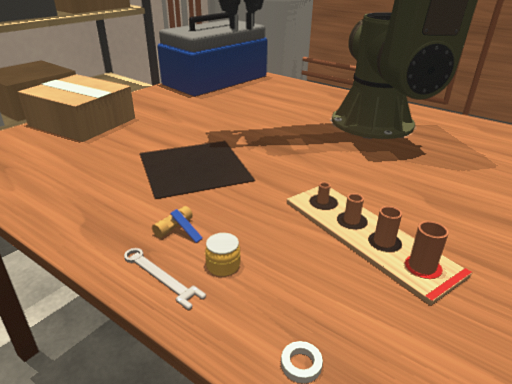

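All four couplings stand on their pads, within about 2 mm of centre. In the top view they run from (103,196) to (203,231). The tin at (226,127) and the valve at (275,139) haven't moved, and the gripper is empty and clear.

```bash
python3 -c "
from rig import bot
print(bot.finish_job())"
```

```text
the job is handed in; nothing more can be done
None
```

The job is handed in: all four couplings stand upright in size order, largest on the red pad, each measured within about 2 mm of its pad's centre; the tin and valve were not moved, the gripper is empty and clear, and the last placement finished at 42 s of the 112 s allowed.

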